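Tip up the display stand and hook it in its gate

TASK

Tip up the display stand that has the dish on it: press the thumb plate at its outer end gently down until its steel stud lands on the sill of the gate beside it, slide it to the left while keeping it down so that the stud's head passes under the gate's wire bar and the plate is fully home, then ease it up so that it stays hooked behind the bar, and let go. Never force it (it takes about 5 N; more than 16 N on it is too much), do not touch the dish, which must stay in its place on the board, and leave the empty stand and the other pots and tools alone.

Things in the scene. Friction and masses are not known exactly. Their poses are not given: they have to be found in the camera images.
- stand_a: Display stand a, the one that carries the dish, fixed to the table. Origin at table height under the middle of its pivot rod; x points from the pivot to the thumb plate (away from the robot, within 15 degrees), y left along the rod, z up. Foot 300 x 190 x 10 mm, from x = -170 to +130 mm; rod 85 mm high between two cheeks 105 mm high, 10 mm thick, at y = +-90.
- thumb_a (a point): Where to press stand a's wooden thumb plate (40 mm along x, 75 wide, 8 thick): on its top, 100 mm out from the pivot, 19 mm right of the stand's middle if not slid. A rib along x, 10 mm high, has its right face 23 mm left of it, the plate ends 26 mm right of it: press right of the rib. Axes tip with the board: x out, y left, z up. 97 mm high at rest, 33 to 66 fully down and then 14 to 1 mm nearer the pivot.
- head_end_a (a point): Middle of the head (disc 16 mm wide, 6 thick) of stand a's steel stud, pointing left from the thumb plate, 72 mm left of the thumb point, 4 mm below the plate's top; shank 6 mm thick. Pressed down, the head lands on the gate's hard rubber-faced sill (friction 0.8). 18.5 mm above it is the gate's wire bar (8 mm thick, along x, 64 mm left of the stand's middle): the head passes under it only within 2.5 mm of the sill.
- rocker_a (a joint): Tip angle of stand a's board (rad): 0 = level, at rest; grows as the thumb plate goes down and the dish's end tips up. Spring and dish press back with 2 to 7 N at the thumb point. On the sill, 0.31 to 0.68: the gate's height is set anew within 32 mm for each stand and is not measured; there the force shoots up. Let go behind the bar, the head rises about 8 mm (0.08 rad) until the shank bears on the bar.
- shift_a (a joint): How far stand a's board with its thumb plate is slid to the left along the rod (m): starts at 0 to 0.004, 0.028 = fully home. It slides stiffly (1 to 2 N) and stays where left; the head is past the bar above 0.018.
- bed_a (a point): Middle of stand a's board's top face, where the dish lies: 65 mm back from the pivot; board 170 x 110 mm with a 14 mm high ledge across it near the pivot. Axes tip with the board as for the thumb point.
- dish: Glazed ceramic dish, 108 mm across, 20 mm high, about 0.3 kg, lying loose on stand a's board. Origin: centre of its underside.
- stand_b: Display stand b, identical in build, but empty; leave it alone, fixed to the table. Origin at table height under the middle of its pivot rod; x points from the pivot to the thumb plate (away from the robot, within 15 degrees), y left along the rod, z up. Foot 300 x 190 x 10 mm, from x = -170 to +130 mm; rod 85 mm high between two cheeks 105 mm high, 10 mm thick, at y = +-90.
- rocker_b (a joint): Tip angle of the empty stand's board (rad), 0 at rest; to be left at 0.
- shift_b (a joint): Sideways slide of the empty stand's board (m), to be left as it is.
- bud_vase: Small dark bud vase, 42 mm across, 80 mm high, between the stands. Origin: centre of its underside.
- pinch_pot: Little terracotta pot, 52 mm across, 35 mm high, between the thumb plates. Origin: centre of its underside.
- bowl: White bowl, 90 mm across, 45 mm high, far left of the table. Origin: centre of its underside.
- mug: Blue mug, 76 mm across, 85 mm high, far right. Origin: centre of its underside.
- glaze_jar: Glass jar with white cap, 60 mm across, 70 mm high, left of the stands. Origin: centre of its underside.
- brush: Brush lying on the table's far edge. Origin: underside, near its middle.
- tall_vase: White vase, 90 mm across, 170 mm high, right of the stands. Origin: centre of its underside.
There are look-alikes about, which are no part of the job. There is more than one size of the dish; the job needs the smallest.

How it is judged:
By the outcome, as a careful person would: the job done as asked, in the order asked, and still so for the second after the job is handed in, with the robot touching nothing.
It also fails if it takes over 72 s, if anything falls off the work surface, if the arm or the gripper's body presses on something with over 40 N, if the wrist force passes 120 N, or if a joint passes its speed limit or range.

ROBOT

A 6-joint arm with a two-finger parallel gripper is mounted at the origin on the work surface. World frame = base frame: x ahead of the robot, y to its left, z up, the work surface at z = 0. Lengths are in m, angles in rad, forces in N, time in s.
With the tool pointing down it reaches from about 0.375 to 0.9 m from the base axis. Payload 3.1 kg.
Tool frame: the origin (TCP) lies between the finger pads; the fingertips stand 22 mm ahead of it and the grasp point (between the pads) lies 3 mm ahead of it; z points along the fingers, y is the line along which they close (so a half turn about z gives the same grasp; the last joint's range is limited). The gripper opens to 87 mm and grips with 3 to 60 N. Pads are 19 mm wide; open, the fingers measure 117 mm over their backs; the gripper's body (75 mm by 190 mm) begins 51 mm behind the grasp point.
Start: joints at [-0.178, 0.527, 1.433, -0, 1.181, -0.178], TCP at [0.625, 0, 0.245] pointing down, gripper open.
Joint ranges: [-3.08, 3.08], [-0.75, 2.2], [0.22, 2.44], [-1.43, 4.57], [0, 2.65], [-2.85, 2.85]. Speed limits (rad/s): [2.79, 2.79, 3.14, 3.14, 3.14, 3.14].

INTERFACE

Orientations are given as a unit quaternion [x, y, z, w].
In Python, from rig import robot gives the robot as it stands.
- The arm moves only by the tool move_arm, never from a script. Its argument "series" is text: rows parted by semicolons, each of 6 numbers parted by spaces: the shift along the tool's x, y, z in mm, then the turn, a rotation vector about the tool's x, y, z in degrees. In form: dx dy dz ax ay az; .... A call has 1 to 8 rows; each row is the pose to reach, as a shift and turn from the pose commanded when the call began, along the tool's axes at that moment; what a row does not reach only later rows make up. A row lasts 1/12 s, in which the tool goes at most 41.7 mm and 7.16 degrees, less where a joint would pass 70% of its speed; a pose out of reach is approached as far as the arm can. A call with a gripper value outside its range is refused whole. "jaw" is the opening, from 0 (shut) to 1 (fully open), set as the call begins (left out, the last holds). The fingers move at their own pace and stop on an object; "newtons" is the grip in N (left out, the last holds). Time passes only in rows, so rows that repeat a pose let the fingers close. It gives the time, the measured TCP pose, the force, the opening and the grip force at its end, in the units of the state.
- robot.get_obs(): the state, without advancing time (a new reading comes with each control period).
- robot.camera(name): name is "scene" or "side" or "wrist"; returns a dict with "img" (480x640x3 uint8, red, green, blue), "mtx" (3x3 intrinsics, pixels), "world_to_cam" (4x4, takes a point from world to camera coordinates). Camera axes: x right, y down, z forward; pixel columns grow to the right and rows downward; lengths in m; the calibration is good to about 2 mm. The wrist camera is an equidistant fisheye: a pixel r from the principal point sees the ray r / f radians off the axis. A picture is of the moment at which its call begins. There is no depth.
- robot.hand_in(): hands the job in; it is judged then, once.
Trained networks look in a picture, given as the dict that the camera call returned (one of the last four; its "shot" number tells which), for a name from the list of things; names that differ only in an ending like _2 or _b are one class to them, and where a whole thing is asked for, a point or a joint stands for the part that bears it (a point fixed in the world has none). Each returns a list of dicts, best first, with "p" (0 to 1); they miss things now and then, are a little off and sometimes report something else, mostly with a low value. They report only what shows in the picture. A call takes as long as a camera call. They do not tell look-alikes from the thing itself.
- robot.search_frame(picture, thing): "xyz" ([x, y, z] in m, in world coordinates, good to about 4 mm: the middle of the surface that is visible of it).
- robot.tip_of(picture, thing): "xyz" ([x, y, z] in m, in world coordinates, good to about 4 mm: a listed point, or the origin of a listed thing).
The state is a dict: "time": time; "q": joint angles; "joint_velocities": joint speeds; "joint_torque": joint torques, N m; "position": TCP position; "tool_rot": TCP orientation; "ft_force": force on the tool from outside, world axes, zero at the start; "moment": the same for the moment, N m; "grip_width": finger opening in m; "grip_force": force on a finger pad.
Only numpy, scipy, OpenCV 4.12 (cv2) and the standard library are available. Lean on these libraries where they do the work, as an engineer would, in place of code of your own. Each camera call takes 0.05 s, during which the arm holds its last target. There are 200 camera calls.

## Working session

There is one attempt and no reset: what is moved stays moved. The work goes in short steps, Python scripts to look and compute and a tool call to move; the robot and the scene stay as the last step left them, time stands still between calls to the robot, and variables do not carry over. Pictures are saved under pics/ and viewed, at most 13 in all, crops included, and the job is handed in when it is done.

Besides the shell and the picture viewer there is one more tool, called as a command line: name --argument value ..., lists and objects as JSON in quotes. move_arm: Moves the arm, as the interface text tells. Its arguments: {"type":"object","properties":{"series":{"type":"string"},"jaw":{"type":"number"},"newtons":{"type":"number"}},"required":["series"]}

```bash
mkdir -p pics; cat > h.py <<'E'
from rig import robot
import numpy as np, cv2
def snap(n,f):
    p=robot.camera(n); cv2.imwrite('pics/'+f,p['img'][:,:,::-1]); return p
def px(p,X):
    c=p['world_to_cam']@np.r_[X,1]; u=p['mtx']@c[:3]; return (u[:2]/u[2]).round(0)
E
python3 - <<'E'
from h import *
a=snap('scene','s1.png'); b=snap('side','d1.png')
o=robot.get_obs(); print(o['position'],o['tool_rot'],o['ft_force'])
for nm,p in(('scene',a),('side',b)):
  for t in ['stand_a','thumb_a','head_end_a','bed_a','dish','pinch_pot','bud_vase','tall_vase']:
    for r in robot.tip_of(p,t)[:4]: print(nm,t,np.round(r['xyz'],4),round(r['p'],2),px(p,r['xyz']))
E
```

```text
[6.24369506e-01 1.56605858e-04 2.43658700e-01] [ 7.07079557e-01  7.07133310e-01 -5.75015218e-04 -8.06727347e-04] [-0.12446673  0.24255152 -0.23780319]
scene stand_a [ 4.636e-01 -2.365e-01  4.000e-04] 0.78 [238. 232.]
scene stand_a [ 5.130e-01  2.257e-01 -2.000e-04] 0.56 [406. 279.]
scene thumb_a [ 0.5618 -0.255   0.0952] 0.6 [214. 235.]
scene thumb_a [ 0.5703  0.4646 -0.0027] 0.42 [502. 317.]
scene head_end_a [ 0.5688 -0.1845  0.0897] 0.74 [240. 244.]
scene bed_a [ 0.3997 -0.2334  0.0951] 0.62 [243. 191.]
scene dish [ 0.1772 -0.2962  0.0014] 0.81 [250. 157.]
scene dish [ 0.4009 -0.2352  0.0951] 0.75 [242. 191.]
scene dish [ 0.2477 -0.4712  0.0017] 0.56 [186. 163.]
scene pinch_pot [ 0.6568 -0.003  -0.0024] 0.77 [304. 308.]
scene bud_vase [ 0.4542 -0.0097  0.0039] 0.64 [321. 243.]
scene tall_vase [ 0.4641 -0.4986  0.002 ] 0.72 [147. 215.]
side stand_a [0.5131 0.2307 0.0006] 0.76 [317. 228.]
side stand_a [ 0.4623 -0.2335 -0.0041] 0.73 [328. 347.]
side stand_a [ 0.465  -0.5009  0.0015] 0.21 [357. 453.]
side thumb_a [ 0.5634 -0.2604  0.0967] 0.6 [381. 315.]
side head_end_a [ 0.5696 -0.1816  0.0929] 0.75 [374. 292.]
side bed_a [ 0.3981 -0.2279  0.0958] 0.85 [298. 313.]
side bed_a [ 0.5612 -0.2591  0.0929] 0.54 [380. 316.]
side dish [ 0.3977 -0.2352  0.0942] 0.84 [298. 316.]
side dish [ 2.502e-01 -4.694e-01 -1.000e-04] 0.72 [233. 454.]
side dish [ 0.1788 -0.2991  0.0052] 0.7 [192. 382.]
side dish [ 0.4707 -0.5014 -0.0006] 0.51 [360. 453.]
side pinch_pot [ 0.6615  0.0013 -0.001 ] 0.59 [389. 273.]
side pinch_pot [ 7.86e-01 -2.80e-03 -7.00e-04] 0.53 [436. 269.]
side bud_vase [ 0.4521 -0.0067 -0.0005] 0.8 [308. 281.]
side bud_vase [ 0.3977 -0.2342  0.0937] 0.43 [298. 316.]
side tall_vase [ 0.4665 -0.5001  0.0026] 0.94 [358. 452.]
```

```bash
python3 - <<'E'
import cv2
a=cv2.imread('pics/s1.png');b=cv2.imread('pics/d1.png')
cv2.imwrite('pics/c1.png',cv2.resize(a[130:330,130:400],None,fx=2.9,fy=2.9,interpolation=3))
E
```

```text
(no output)
```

View pics/s1.png

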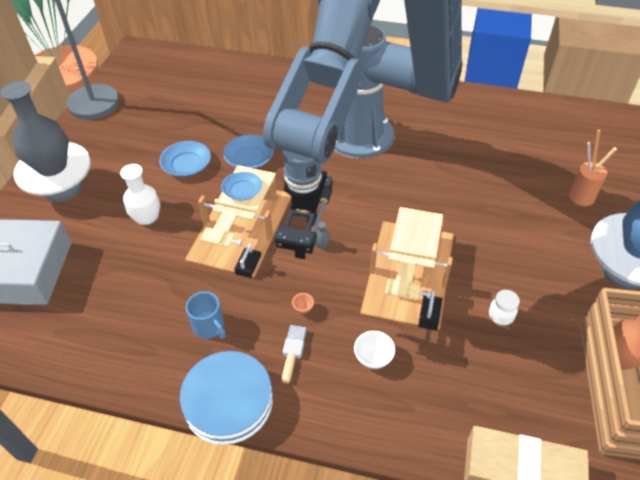

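View pics/c1.png

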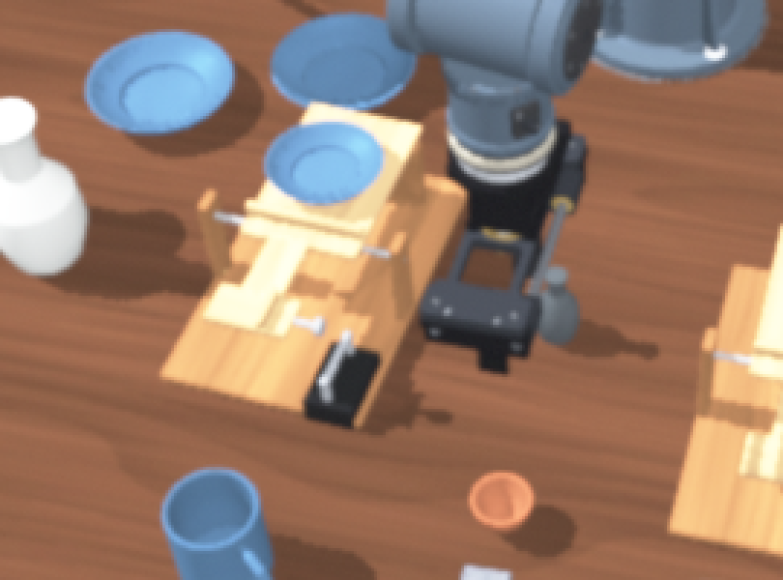

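View pics/d1.png

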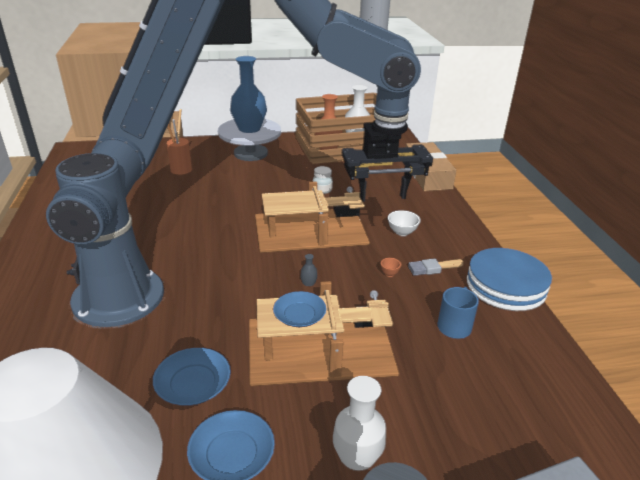

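Candidates: dishes at scene pixels (242,191) on a stand (smallest), (250,157) and (186,163) on the table (larger look-alikes). Stands at (238,232), which carries the small dish, so it is stand_a, and (406,279), empty, so stand_b. The crop confirms this: plate with rib at crop (250,310), stud head at (315,325), gate and bar at (340,370). I'll approach stand a with the jaw shut.

move_arm --series "-250 -55 30 0 0 -57; -250 -55 30 0 0 -57; -250 -55 30 0 0 -57; -250 -55 30 0 0 -57; -250 -55 30 0 0 -57; -250 -55 30 0 0 -57; -250 -55 30 0 0 -57; -250 -55 30 0 0 -57" --jaw 0 --newtons 10

```text
time: 1.57
position: [0.5689, -0.2552, 0.2139]
tool_rot: [0.298, 0.955, -0.001, 0.0]
ft_force: [0.1, 0.3, 0.5]
grip_width: 0.0416
grip_force: 0.0
```

move_arm --series "0 0 0 0 0 -7; 0 0 0 0 0 -14; 0 0 0 0 0 -21; 0 0 0 0 0 -28; 0 0 0 0 0 -28; 0 0 0 0 0 -28"

```text
time: 2.07
position: [0.57, -0.25, 0.2146]
tool_rot: [0.06, 0.998, 0.0, 0.0]
ft_force: [0.3, 0.7, -0.3]
grip_width: 0.0034
grip_force: 0.0
```

```bash
cat >> h.py <<'E'
from scipy.spatial.transform import Rotation as R
def st():
    o=robot.get_obs(); M=R.from_quat(o['tool_rot']).as_matrix()
    print('t',round(o['time'],2),'pos',np.round(o['position'],4),'F',np.round(o['ft_force'],2),'w',round(o['grip_width'],4)); print(M.round(3).tolist()); return o,M
E
python3 - <<'E'
from h import *
st()
w=snap('wrist','w1.png'); s=robot.camera('scene'); d=robot.camera('side')
for nm,p in(('w',w),('scene',s),('side',d)):
  for t in ['stand_a','thumb_a','head_end_a','bed_a']:
    for r in robot.tip_of(p,t)[:2]: print(nm,t,np.round(r['xyz'],4),round(r['p'],2))
E
```

```text
t 2.07 pos [ 0.57   -0.25    0.2146] F [ 0.27  0.73 -0.32] w 0.0034
[[-0.993, 0.12, 0.0], [0.12, 0.993, 0.0], [-0.0, 0.0, -1.0]]
w stand_a [ 0.4653 -0.2357  0.0012] 0.6
w thumb_a [ 0.5627 -0.2558  0.0972] 0.82
w head_end_a [ 0.5656 -0.1866  0.0946] 0.64
scene stand_a [ 0.4633 -0.2367 -0.0019] 0.74
scene stand_a [ 0.514   0.2282 -0.0016] 0.67
scene thumb_a [ 0.5611 -0.255   0.0962] 0.83
scene head_end_a [ 0.5641 -0.1858  0.0918] 0.65
scene bed_a [ 0.4028 -0.2333  0.0981] 0.91
side stand_a [0.5143 0.2277 0.0021] 0.78
side stand_a [ 0.3958 -0.2355  0.0953] 0.66
side thumb_a [ 0.5616 -0.2593  0.0936] 0.76
side head_end_a [ 0.5718 -0.1812  0.0922] 0.67
side head_end_a [ 0.3993 -0.2308  0.0966] 0.38
side bed_a [ 0.3983 -0.2275  0.0972] 0.95
```

View pics/w1.png

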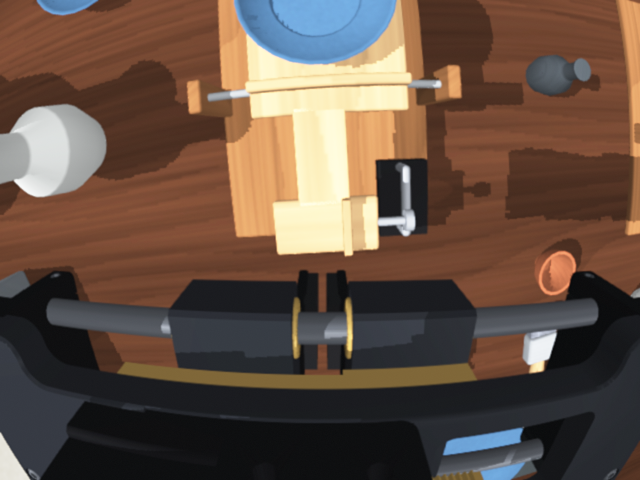

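The wrist view shows the plate with its rib at (355,227), the head at (408,222) and the bar at (406,180). The rod from (207,97) to (440,84) gives a stand yaw of about -3.7°. I'll crop the side view to estimate the gate height.

```bash
python3 - <<'E'
from h import *
a=cv2.imread('pics/d1.png')
cv2.imwrite('pics/c2.png',cv2.resize(a[270:370,310:410],None,fx=6,fy=6,interpolation=3))
p=robot.camera('side'); W=p['world_to_cam']; C=-W[:3,:3].T@W[:3,3]; print('cam',C)
c,s=np.cos(-.065),np.sin(-.065); O=np.array([.4635,-.236,0])
S=lambda x,y,z:O+[c*x-s*y,s*x+c*y,z]
for z in (.03,.05,.07,.09):print(z,[((px(p,S(x,64e-3,z))-[310,270])*6).tolist() for x in (.07,.09,.11)])
for x in(.06,.13):print('table corner',(px(p,S(x,.095,.01))-[310,270])*6,(px(p,S(x,-.095,.01))-[310,270])*6)
E
```

```text
cam [ 0.28467796 -1.06310348  0.83595532]
0.03 [[282.0, 264.0], [336.0, 264.0], [390.0, 258.0]]
0.05 [[288.0, 222.0], [342.0, 222.0], [396.0, 216.0]]
0.07 [[294.0, 180.0], [348.0, 180.0], [402.0, 174.0]]
0.09 [[294.0, 138.0], [348.0, 138.0], [402.0, 132.0]]
table corner [240. 252.] [330. 630.]
table corner [426. 240.] [534. 618.]
```

View pics/c2.png

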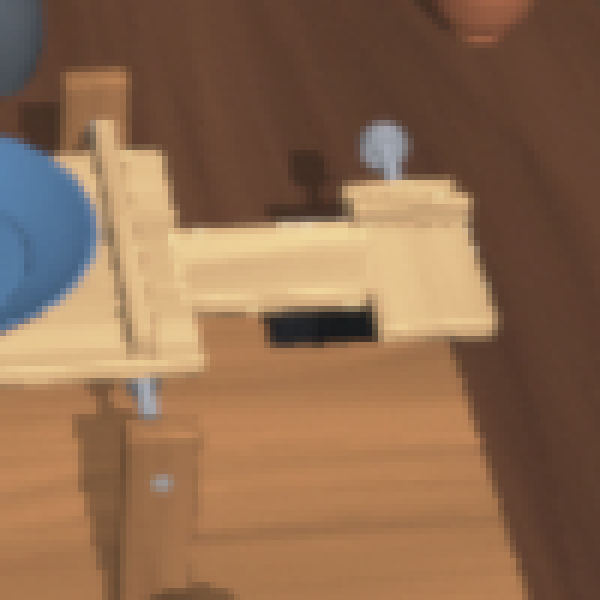

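The bar just shows at crop (298,220), about 0.05 m high, so I expect the sill at roughly θ≈0.55. I'll come down above the thumb point.

move_arm --series "7 -7 30 0 0 -3; 7 -7 60 0 0 -3; 7 -7 80 0 0 -3; 7 -7 80 0 0 -3; 7 -7 80 0 0 -3; 7 -7 80 0 0 -3"

```text
time: 3.37
position: [0.5631, -0.2567, 0.1357]
tool_rot: [0.032, 0.999, -0.001, 0.001]
ft_force: [1.2, -0.3, 0.2]
grip_width: 0.0008
grip_force: 0.0
```

```bash
python3 - <<'E'
from h import *
st(); w=snap('wrist','w2.png')
for t in ['thumb_a','head_end_a']:
    for r in robot.tip_of(w,t)[:1]: print(t,np.round(r['xyz'],4),round(r['p'],2))
E
```

```text
t 3.37 pos [ 0.5631 -0.2567  0.1357] F [ 1.16 -0.3   0.15] w 0.0008
[[-0.998, 0.065, 0.002], [0.065, 0.998, -0.001], [-0.002, -0.001, -1.0]]
thumb_a [ 0.5652 -0.2566  0.0964] 0.69
head_end_a [ 0.5651 -0.1865  0.0911] 0.85
```

View pics/w2.png

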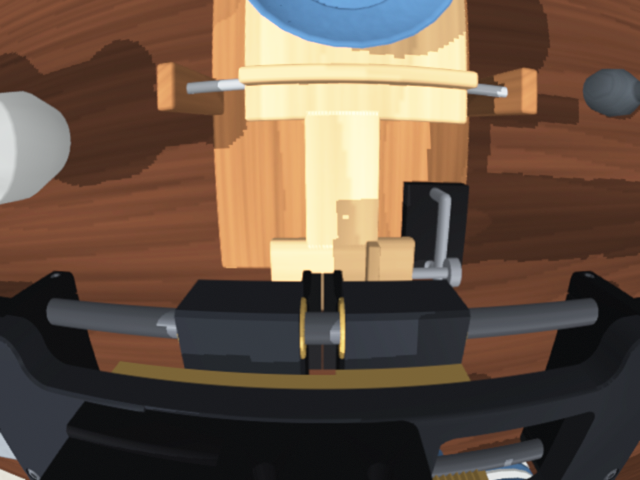

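The fingertips at (323,275) sit over the plate, clear to the right of the rib at (372,260), and the tool is aligned with the rod. I'll lower to contact.

move_arm --series "0 0 5 0 0 0; 0 0 10 0 0 0; 0 0 13 0 0 0; 0 0 15 0 0 0; 0 0 17 0 0 0; 0 0 18 0 0 0; 0 0 18 0 0 0; 0 0 18 0 0 0"

```text
time: 4.18
position: [0.5623, -0.2561, 0.1168]
tool_rot: [0.032, 0.999, -0.0, 0.0]
ft_force: [-0.5, 0.5, 3.6]
grip_width: 0.0004
grip_force: 2.1
```

Contact at 3.6 N. Now I'll follow the tipping arc.

move_arm --series "-0.6 0 2 0 1.15 0; -1.2 0 4 0 2.3 0; -1.8 0 6 0 3.45 0; -2.4 0 8 0 4.6 0; -2.9 0 10.1 0 5.73 0; -2.9 0 10.1 0 5.73 0"

```text
time: 4.68
position: [0.5653, -0.2562, 0.1057]
tool_rot: [0.032, 0.998, 0.002, -0.051]
ft_force: [-1.2, 1.0, 5.2]
grip_width: 0.0007
grip_force: 2.2
```

move_arm --series "-0.6 0 2 0 1.15 0; -1.2 0 4 0 2.3 0; -1.8 0 6 0 3.45 0; -2.4 0 8 0 4.6 0; -2.9 0 10.1 0 5.73 0; -2.9 0 10.1 0 5.73 0"

```text
time: 5.18
position: [0.567, -0.2563, 0.0955]
tool_rot: [0.032, 0.994, 0.003, -0.101]
ft_force: [-0.9, -0.1, 4.6]
grip_width: 0.0006
grip_force: 2.2
```

move_arm --series "-0.6 0 2 0 1.15 0; -1.2 0 4 0 2.3 0; -1.8 0 6 0 3.45 0; -2.3 0 7.5 0 4.3 0; -2.6 0 9 0 5.15 0; -2.6 0 9 0 5.15 0"

```text
time: 5.68
position: [0.5677, -0.2564, 0.0864]
tool_rot: [0.032, 0.989, 0.005, -0.145]
ft_force: [-0.8, 0.6, 5.4]
grip_width: 0.0005
grip_force: 2.2
```

move_arm --series "-0.3 0 1 0 0.57 0; -0.6 0 2 0 1.15 0; -0.9 0 3 0 1.72 0; -0.9 0 3 0 1.72 0"

```text
time: 6.02
position: [0.5677, -0.2564, 0.0836]
tool_rot: [0.032, 0.987, 0.005, -0.159]
ft_force: [-0.2, 0.6, 5.2]
grip_width: 0.0003
grip_force: 2.3
```

move_arm --series "-0.3 0 1 0 0.57 0; -0.6 0 2 0 1.15 0; -0.9 0 3 0 1.72 0; -0.9 0 3 0 1.72 0"

```text
time: 6.35
position: [0.5677, -0.2565, 0.0805]
tool_rot: [0.032, 0.984, 0.006, -0.174]
ft_force: [0.0, -0.1, 5.9]
grip_width: 0.0002
grip_force: 2.4
```

move_arm --series "-0.3 0 1 0 0.57 0; -0.6 0 2 0 1.15 0; -0.9 0 3 0 1.72 0; -0.9 0 3 0 1.72 0"

```text
time: 6.68
position: [0.5675, -0.2564, 0.0774]
tool_rot: [0.032, 0.981, 0.006, -0.189]
ft_force: [0.5, 0.7, 4.7]
grip_width: 0.0004
grip_force: 2.4
```

move_arm --series "-0.3 0 1 0 0.57 0; -0.6 0 2 0 1.15 0; -0.9 0 3 0 1.72 0; -0.9 0 3 0 1.72 0"

```text
time: 7.02
position: [0.5672, -0.2564, 0.0742]
tool_rot: [0.032, 0.979, 0.007, -0.203]
ft_force: [-0.4, 0.5, 3.8]
grip_width: 0.0002
grip_force: 2.4
```

move_arm --series "-0.3 0 1 0 0.57 0; -0.6 0 2 0 1.15 0; -0.9 0 3 0 1.72 0; -0.9 0 3 0 1.72 0"

```text
time: 7.35
position: [0.5669, -0.2564, 0.0711]
tool_rot: [0.032, 0.975, 0.007, -0.218]
ft_force: [-0.2, 1.3, 5.3]
grip_width: 0.0003
grip_force: 2.4
```

move_arm --series "-0.3 0 1 0 0.57 0; -0.6 0 2 0 1.15 0; -0.9 0 3 0 1.72 0; -0.9 0 3 0 1.72 0"

```text
time: 7.68
position: [0.5664, -0.2564, 0.068]
tool_rot: [0.031, 0.972, 0.008, -0.233]
ft_force: [-0.3, 0.7, 5.4]
grip_width: 0.0005
grip_force: 2.4
```

move_arm --series "-0.3 0 1 0 0.57 0; -0.6 0 2 0 1.15 0; -0.6 0 2 0 1.15 0; -0.6 0 2 0 1.15 0"

```text
time: 8.02
position: [0.5661, -0.2564, 0.0661]
tool_rot: [0.031, 0.97, 0.008, -0.242]
ft_force: [0.1, 0.3, 4.5]
grip_width: 0.0004
grip_force: 2.2
```

```bash
python3 - <<'E'
from h import *
st(); w=robot.camera('wrist');d=robot.camera('side')
a=w['img'][:,:,::-1][140:340,260:560]; b=d['img'][:,:,::-1][270:350,320:440]
cv2.imwrite('pics/c3.png',np.hstack([cv2.resize(a,(450,300),interpolation=3),cv2.resize(b,(350,300),interpolation=3)]))
for p in (w,d):
  for t in ['thumb_a','head_end_a']:
    for r in robot.tip_of(p,t)[:1]: print(t,np.round(r['xyz'],4),round(r['p'],2))
E
```

```text
t 8.02 pos [ 0.5661 -0.2564  0.0661] F [0.11 0.34 4.51] w 0.0004
[[-0.881, 0.065, -0.469], [0.057, 0.998, 0.03], [0.47, -0.0, -0.883]]
thumb_a [ 0.5546 -0.2572  0.0445] 0.94
head_end_a [ 0.5591 -0.1818  0.0441] 0.87
```

View pics/c3.png

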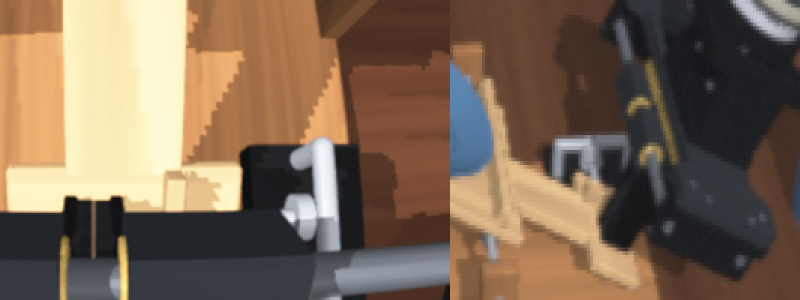

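The left crop shows the head at (300,213) just right of the bar at (325,200) and nearly at its level, not yet on the sill. The side crop shows the gate at (590,155) behind the plate. I'll keep going down in small steps.

move_arm --series "-0.3 0 1 0 0.57 0; -0.6 0 2 0 1.15 0; -0.6 0 2 0 1.15 0; -0.6 0 2 0 1.15 0"

```text
time: 8.65
position: [0.5657, -0.2564, 0.0639]
tool_rot: [0.031, 0.967, 0.008, -0.252]
ft_force: [2.3, 0.3, 4.5]
grip_width: 0.0004
grip_force: 2.2
```

move_arm --series "-0.3 0 1 0 0.57 0; -0.6 0 2 0 1.15 0; -0.6 0 2 0 1.15 0; -0.6 0 2 0 1.15 0"

```text
time: 8.98
position: [0.5652, -0.2563, 0.0619]
tool_rot: [0.031, 0.965, 0.008, -0.262]
ft_force: [1.5, -0.6, 4.9]
grip_width: 0.0001
grip_force: 2.3
```

move_arm --series "-0.3 0 1 0 0.57 0; -0.6 0 2 0 1.15 0; -0.6 0 2 0 1.15 0; -0.6 0 2 0 1.15 0"

```text
time: 9.32
position: [0.5648, -0.2563, 0.0598]
tool_rot: [0.031, 0.962, 0.009, -0.271]
ft_force: [0.9, 0.6, 4.8]
grip_width: 0.0002
grip_force: 2.3
```

move_arm --series "-0.3 0 1 0 0.57 0; -0.6 0 2 0 1.15 0; -0.6 0 2 0 1.15 0; -0.6 0 2 0 1.15 0"

```text
time: 9.65
position: [0.5641, -0.2562, 0.0576]
tool_rot: [0.031, 0.959, 0.009, -0.281]
ft_force: [1.8, 1.1, 4.3]
grip_width: 0.0011
grip_force: 2.3
```

move_arm --series "-0.3 0 1 0 0.57 0; -0.6 0 2 0 1.15 0; -0.6 0 2 0 1.15 0; -0.6 0 2 0 1.15 0"

```text
time: 9.98
position: [0.5636, -0.2562, 0.0556]
tool_rot: [0.031, 0.956, 0.009, -0.291]
ft_force: [2.2, 0.7, 4.1]
grip_width: 0.0005
grip_force: 2.3
```

move_arm --series "-0.3 0 1 0 0.57 0; -0.6 0 2 0 1.15 0; -0.6 0 2 0 1.15 0; -0.6 0 2 0 1.15 0"

```text
time: 10.32
position: [0.5635, -0.2563, 0.0547]
tool_rot: [0.031, 0.953, 0.009, -0.3]
ft_force: [3.9, 1.7, 8.3]
grip_width: 0.0003
grip_force: 4.0
```

It has landed: the force jumped to 9 N and the height stopped changing. Now I'll slide left, keeping the down-press.

move_arm --series "0 1.5 -0.2 0 0 0; 0 3 -0.2 0 0 0; 0 4.5 -0.2 0 0 0; 0 6 -0.2 0 0 0; 0 6 -0.2 0 0 0"

```text
time: 10.73
position: [0.5639, -0.2516, 0.0548]
tool_rot: [0.031, 0.953, 0.008, -0.3]
ft_force: [3.2, -1.9, 6.3]
grip_width: 0.0003
grip_force: 3.4
```

move_arm --series "0 1.5 0 0 0 0; 0 3 0 0 0 0; 0 4.5 0 0 0 0; 0 6 0 0 0 0; 0 6 0 0 0 0"

```text
time: 11.15
position: [0.5643, -0.2457, 0.0548]
tool_rot: [0.031, 0.953, 0.008, -0.3]
ft_force: [2.5, -2.5, 7.3]
grip_width: 0.0006
grip_force: 3.4
```

move_arm --series "0 1.5 0 0 0 0; 0 3 0 0 0 0; 0 4.5 0 0 0 0; 0 6 0 0 0 0; 0 6 0 0 0 0"

```text
time: 11.57
position: [0.5646, -0.2397, 0.0548]
tool_rot: [0.031, 0.953, 0.008, -0.3]
ft_force: [2.3, -3.9, 4.9]
grip_width: 0.0003
grip_force: 3.4
```

```bash
python3 - <<'E'
from h import *
st(); w=robot.camera('wrist');d=robot.camera('side')
a=w['img'][:,:,::-1][140:340,260:560]; b=d['img'][:,:,::-1][270:350,320:440]
cv2.imwrite('pics/c4.png',np.hstack([cv2.resize(a,(450,300),interpolation=3),cv2.resize(b,(350,300),interpolation=3)]))
for p in (w,d):
  for t in ['thumb_a','head_end_a']:
    for r in robot.tip_of(p,t)[:1]: print(t,np.round(r['xyz'],4),round(r['p'],2))
E
```

```text
t 11.57 pos [ 0.5646 -0.2397  0.0548] F [ 2.26 -3.87  4.9 ] w 0.0003
[[-0.818, 0.064, -0.572], [0.054, 0.998, 0.034], [0.573, -0.003, -0.82]]
head_end_a [ 0.553  -0.17    0.0309] 0.68
thumb_a [ 0.5495 -0.2422  0.0366] 0.8
head_end_a [ 0.5566 -0.1651  0.0346] 0.66
```

View pics/c4.png

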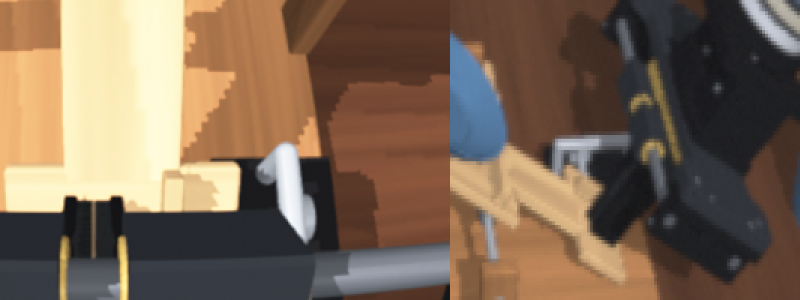

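The plate has moved along with the fingers, and the head at (308,212) is now under and just past the bar at (292,200). I'll continue toward home.

move_arm --series "0 1.5 0.2 0 0 0; 0 3 0.2 0 0 0; 0 4.5 0.2 0 0 0; 0 6 0.2 0 0 0; 0 6 0.2 0 0 0"

```text
time: 12.28
position: [0.5649, -0.2339, 0.0547]
tool_rot: [0.031, 0.953, 0.008, -0.3]
ft_force: [2.2, -2.8, 7.0]
grip_width: 0.001
grip_force: 3.5
```

move_arm --series "0 1 0 0 0 0; 0 2 0 0 0 0; 0 3 0 0 0 0; 0 3 0 0 0 0"

```text
time: 12.62
position: [0.5651, -0.231, 0.0547]
tool_rot: [0.031, 0.953, 0.008, -0.3]
ft_force: [3.0, -3.1, 7.5]
grip_width: 0.0003
grip_force: 3.5
```

move_arm --series "0 1 0 0 0 0; 0 2 0 0 0 0; 0 2 0 0 0 0; 0 2 0 0 0 0"

```text
time: 12.95
position: [0.5653, -0.2297, 0.0546]
tool_rot: [0.031, 0.953, 0.007, -0.3]
ft_force: [2.7, -4.1, 5.9]
grip_width: 0.0003
grip_force: 3.2
```

move_arm --series "0 1 0 0 0 0; 0 2 0 0 0 0; 0 2 0 0 0 0; 0 2 0 0 0 0"

```text
time: 13.28
position: [0.5657, -0.2277, 0.0544]
tool_rot: [0.031, 0.954, 0.007, -0.299]
ft_force: [2.5, -4.5, 6.0]
grip_width: 0.0002
grip_force: 3.2
```

```bash
python3 - <<'E'
from h import *
c4=cv2.imread('pics/c4.png')[:300,:450]
w=robot.camera('wrist'); n=cv2.resize(w['img'][:,:,::-1][140:340,260:560],(450,300),interpolation=3)
for nm,(x0,x1,y0,y1) in {'rib':(150,245,160,208),'plateL':(0,60,160,208)}.items():
    T=c4[y0:y1,x0:x1]; big=cv2.copyMakeBorder(n,0,0,40,0,cv2.BORDER_REPLICATE)
    m=cv2.minMaxLoc(cv2.matchTemplate(big,T,cv2.TM_CCOEFF_NORMED)); print(nm,m[1],m[3][0]-40-x0,m[3][1]-y0)
print('px/mm: rib 10mm?')
d=robot.camera('side')
for t in ['thumb_a','head_end_a']:
  for p in (w,d):
    for r in robot.tip_of(p,t)[:1]: print(t,np.round(r['xyz'],4),round(r['p'],2))
cv2.imwrite('pics/c5.png',np.hstack([n,cv2.resize(d['img'][:,:,::-1][270:350,320:440],(350,300),interpolation=3)]))
E
```

```text
rib 0.9304232001304626 -9 -1
plateL 0.7650942206382751 -36 -1
px/mm: rib 10mm?
thumb_a [ 0.5505 -0.2352  0.0335] 0.59
head_end_a [ 0.5519 -0.1596  0.0312] 0.94
head_end_a [ 0.5561 -0.1574  0.0343] 0.6
```

View pics/c5.png

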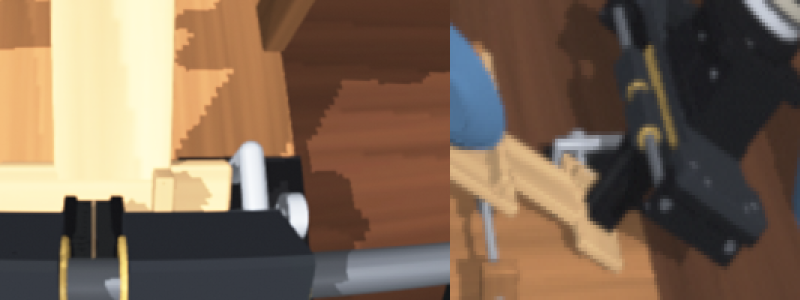

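The rib moved from crop x=163 to 154, so the fingers slipped about 3 mm only in the last steps. The head at (290,210) is well past the bar at (252,175). The plate is probably at the stop, so I'll confirm by pushing against the rib.

move_arm --series "0 1 0 0 0 0; 0 2 0 0 0 0; 0 3 0 0 0 0; 0 4 0 0 0 0; 0 4 0 0 0 0"

```text
time: 14.0
position: [0.5661, -0.2237, 0.0543]
tool_rot: [0.031, 0.954, 0.007, -0.299]
ft_force: [2.2, -4.0, 4.9]
grip_width: 0.0004
grip_force: 3.1
```

move_arm --series "0 1 0.2 0 0 0; 0 2 0.3 0 0 0; 0 3 0.3 0 0 0; 0 3 0.3 0 0 0"

```text
time: 14.33
position: [0.5664, -0.221, 0.0543]
tool_rot: [0.031, 0.954, 0.007, -0.299]
ft_force: [2.3, -4.0, 6.3]
grip_width: -0.0
grip_force: 3.4
```

move_arm --series "0 1 0 0 0 0; 0 2 0 0 0 0; 0 2 0 0 0 0; 0 2 0 0 0 0"

```text
time: 14.67
position: [0.5666, -0.219, 0.0542]
tool_rot: [0.031, 0.954, 0.007, -0.299]
ft_force: [3.4, -4.7, 5.8]
grip_width: 0.0009
grip_force: 3.4
```

move_arm --series "0 1 0 0 0 0; 0 2 0 0 0 0; 0 2 0 0 0 0; 0 2 0 0 0 0"

```text
time: 15.0
position: [0.5667, -0.2173, 0.0542]
tool_rot: [0.031, 0.954, 0.007, -0.299]
ft_force: [3.5, -6.1, 6.1]
grip_width: 0.0004
grip_force: 3.8
```

move_arm --series "0 0.5 0 0 0 0; 0 1 0 0 0 0; 0 1 0 0 0 0; 0 1 0 0 0 0"

```text
time: 15.33
position: [0.5667, -0.217, 0.0542]
tool_rot: [0.031, 0.954, 0.006, -0.299]
ft_force: [1.8, -7.2, 5.6]
grip_width: 0.0005
grip_force: 4.1
```

Hard stop reached through the rib (-7 N with no further motion), so the plate is home. I'll ease it up along the arc with a light leftward bias.

move_arm --series "0 -0.6 0 0 0 0; 0.3 -0.6 -1 0 -0.57 0; 0.6 -0.6 -2 0 -1.15 0; 0.9 -0.6 -3 0 -1.72 0; 1.2 -0.6 -4 0 -2.3 0; 1.5 -0.6 -5 0 -2.86 0; 1.5 -0.6 -5 0 -2.86 0"

```text
time: 15.92
position: [0.568, -0.2173, 0.0591]
tool_rot: [0.031, 0.961, 0.006, -0.275]
ft_force: [1.5, -6.1, 4.2]
grip_width: 0.0003
grip_force: 3.6
```

move_arm --series "0.3 -0.3 -1 0 -0.57 0; 0.6 -0.6 -2 0 -1.15 0; 0.9 -0.6 -3 0 -1.72 0; 1.2 -0.6 -4 0 -2.3 0; 1.5 -0.6 -5 0 -2.86 0; 1.5 -0.6 -5 0 -2.86 0"

```text
time: 16.42
position: [0.569, -0.2175, 0.064]
tool_rot: [0.031, 0.967, 0.005, -0.251]
ft_force: [2.4, -5.4, 2.9]
grip_width: 0.0003
grip_force: 3.4
```

move_arm --series "0.3 -0.5 -1 0 0 0; 0.6 -1 -2 0 0 0; 0.6 -1 -2 0 0 0; 0.6 -1 -2 0 0 0"

```text
time: 16.75
position: [0.5691, -0.2174, 0.0646]
tool_rot: [0.031, 0.967, 0.007, -0.252]
ft_force: [2.1, -4.9, -1.2]
grip_width: 0.0002
grip_force: 3.1
```

```bash
python3 - <<'E'
from h import *
w=robot.camera('wrist');d=robot.camera('side')
n=cv2.resize(w['img'][:,:,::-1][140:340,260:560],(450,300),interpolation=3)
for t in ['thumb_a','head_end_a']:
  for p in (w,d):
    for r in robot.tip_of(p,t)[:1]: print(t,np.round(r['xyz'],4),round(r['p'],2))
cv2.imwrite('pics/c6.png',np.hstack([n,cv2.resize(d['img'][:,:,::-1][270:350,320:440],(350,300),interpolation=3)]))
E
```

```text
thumb_a [ 0.5601 -0.233   0.0445] 0.71
thumb_a [ 0.5583 -0.2328  0.0458] 0.84
head_end_a [ 0.5578 -0.162   0.0405] 0.82
head_end_a [ 0.5627 -0.1565  0.0402] 0.76
```

View pics/c6.png

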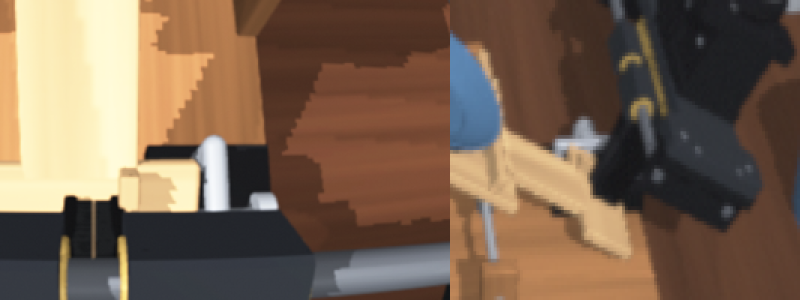

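The head at (262,200) is behind the bar at (215,170). It rose about 8 mm, and now the bar holds the plate: the tool feels a slight pull down from rib friction. I'll move off the rib and lift away.

move_arm --series "0 -0.7 0 0 0 0; 0 -1.4 -0.3 0 0 0; 0 -2 -0.6 0 0 0; 0 -3 -1.5 0 0 0; 0 -4 -4 0 0 0; 0 -4 -10 0 0 0; 0 -4 -20 0 0 0; 0 -4 -20 0 0 0"

```text
time: 17.72
position: [0.5803, -0.2203, 0.0853]
tool_rot: [0.031, 0.968, 0.008, -0.251]
ft_force: [0.6, -0.0, -0.3]
grip_width: 0.0004
grip_force: 0.0
```

move_arm --series "0 0 -30 0 0 0; 0 0 -60 0 0 0; 0 0 -100 0 0 0; 0 0 -130 0 0 0; 0 0 -150 0 0 0; 0 0 -150 0 0 0; 0 0 -150 0 0 0; 0 0 -150 0 0 0"

```text
time: 18.38
position: [0.6502, -0.2243, 0.2125]
tool_rot: [0.031, 0.967, 0.009, -0.254]
ft_force: [-0.1, 0.1, -1.6]
grip_width: 0.0005
grip_force: 0.0
```

```bash
python3 - <<'E'
from h import *
st();w=robot.camera('wrist');d=robot.camera('side');s=robot.camera('scene')
for t in ['thumb_a','head_end_a','dish','bed_a']:
  for p in (w,d,s):
    for r in robot.tip_of(p,t)[:1]: print(t,np.round(r['xyz'],4),round(r['p'],2))
a=w['img'][:,:,::-1][0:300,150:550]; b=d['img'][:,:,::-1][250:370,240:400]
cv2.imwrite('pics/c7.png',np.hstack([a,cv2.resize(b,(400,300),interpolation=3)]))
E
```

```text
t 18.38 pos [ 0.6502 -0.2243  0.2125] F [-0.12  0.06 -1.59] w 0.0005
[[-0.869, 0.065, -0.49], [0.056, 0.998, 0.033], [0.492, 0.001, -0.871]]
thumb_a [ 0.5599 -0.2304  0.0449] 0.68
thumb_a [ 0.5583 -0.2294  0.0443] 0.62
thumb_a [ 0.5577 -0.229   0.0434] 0.91
head_end_a [ 0.5596 -0.1612  0.0411] 0.61
head_end_a [ 0.561  -0.1589  0.042 ] 0.58
head_end_a [ 0.5579 -0.1602  0.0396] 0.91
dish [ 0.2484 -0.4665 -0.0015] 0.71
dish [ 0.2487 -0.4666  0.0022] 0.75
dish [ 0.4224 -0.2134  0.1226] 0.83
bed_a [ 0.4145 -0.2053  0.1283] 0.91
bed_a [ 0.4163 -0.2088  0.1289] 0.72
```

View pics/c7.png

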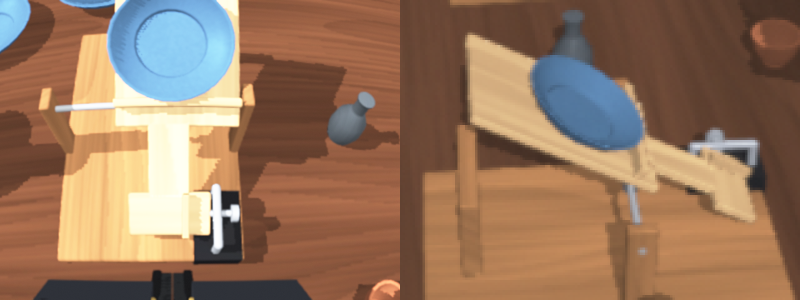

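The final view shows the stud head at (235,212) hooked behind the bar at (215,215), the board tipped up, and the dish resting against its ledge. The robot is clear of everything.

```bash
python3 -c "
from rig import robot
print(robot.hand_in())"
```

```text
the job is handed in; nothing more can be done
None
```

Stand a is tipped up, slid to its stop and hooked behind the gate's bar with the robot clear. The highest force read on the plate was about 9 N. The dish is on the board, resting against the ledge, and the job is handed in at about 18.5 s.

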